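# Level the parts cabinet and hold the spirit level down

## Task

The small glass-door cabinet stands out of level, low at its foot end. Pull the spirit level straight up out of its spring-clip rack, lay it on the cabinet's flat top running from side to side (along the cabinet's long direction) and let go of it, then turn the winged levelling foot until the bubble sits in the middle between its two lines. Finish holding: press the level firmly down onto the cabinet top with the bubble still centred and keep pressing as you stop, and leave the other things on the ledge where they are.

Things in the scene. Friction and masses are not known exactly. Their poses are not given: they have to be found in the camera images.
- level_grip (a point): Spirit level, 200 mm long (x), 28 mm wide (y), 46 mm high, about 0.22 kg: base flange 8 mm thick, narrow web, and at mid-length a black grip block 36 mm long, 24 mm wide across y, 8 to 46 mm above the underside. This point: in the block, 32 mm above the underside, 14 mm below the block's top. Grip the block across y; press on its top. It starts in the rack, its x along the rack's x.
- vial (a point): Middle of the level's yellow-green vial, 70 mm long, on top of the level's +x half, 58 mm from the grip block's centre; it has two black lines 25 mm apart and a whitish bubble 17 mm long. Axes as the level's.
- bubble (a joint): Bubble's offset (m) from the middle of the vial along the level's own +x: 0 is centred between the lines, range -0.026 to 0.026. The bubble goes to the higher end, about 10 mm for every 0.016 rad of slope, and settles within about 1 s once the level is still.
- rack (a point): Fixed spring-clip rack: origin under the middle of its 236 x 56 mm base plate (6 mm thick, x along its length), at ledge height. The level stands on the plate between two 38 mm high end posts; a rounded spring catch in each post snaps over the end of the level's base flange. About 8 to 11 N straight up, over the first 10 mm, pulls it free.
- cabinet_top (a point): Painted steel cabinet with sliding glass panes, 150 mm deep (x), 340 mm wide (y), its flat bare top about 142 mm above the ledge. This point: centre of the top; z is normal to it. It rocks on a fixed foot line 150 mm to the +y side of its centre; its -y end rides on the levelling foot and starts low, by 0.013 to 0.037 rad of slope.
- foot_wing (a point): Levelling foot: upright stem 220 mm from the cabinet's centre, beyond its -y end, with a steel wing bar on top: 60 mm long (x), 12 mm thick (y), 30 mm high. This point: its centre, 176 mm above the ledge, fixed height. Clockwise from above raises that end: 1 rad = 0.016 rad of slope = 10 mm of bubble. Starts 0.8 to 2.3 rad short of level; 0.12 N m turns it, it stays where left; can be regripped.
- cup_mid (a point): Bystander: olive plastic parts cup, 68 mm across, 70 mm high; this point is half-way up.
- driver: Bystander: orange-handled torque screwdriver, 190 mm long, lying on the ledge.
- washers: Bystander: stack of copper crush washers, 26 mm across, 20 mm high; origin under it.
- pin: Bystander: titanium hi-lok pin standing on its 20 mm head, 42 mm high; origin under it.
- jar: Bystander: amber jar, 54 mm across, 75 mm high; origin under it.
- tray: Bystander: grey divided tray, 100 x 140 x 35 mm; origin under it.
- tin: Bystander: green tin, 90 x 70 x 40 mm; origin under it.
Mind the look-alikes: they are no part of the job. What is shaped like the part that bears rack but purple is not meant.

How it is judged:
On the way, in this order (a step that is already met when the one before it is completed fails the run):
1. the level is pulled up clear of the rack's catches (z of level_grip in the frame of rack above 0.09 m), for 0.1 s.
2. the level stands by itself on the cabinet top, side to side, its bubble off centre (z of level_grip in the frame of cabinet_top between 0.027 and 0.037 m and angle between the x axis of level_grip and the y axis of cabinet_top, either way round below 0.2 rad and angle between the z axis of level_grip and the z axis of cabinet_top, either way round below 0.01 rad and contact force between the fingers and level below 0.1 N and contact force between level and cabinet above 0.8 N and (value of joint bubble above 0.006 m or value of joint bubble below -0.006 m)), for 0.3 s.
3. the foot is turned until the bubble is centred and the cabinet level (value of joint bubble between -0.003 and 0.003 m and angle between cabinet_top's own z axis and vertical below 0.009 rad and contact force between level and cabinet above 0.8 N), for 0.3 s.
At the end, for the whole second after the job is handed in: Level flat on the cabinet top, within 0.2 rad of side to side, bubble within 3 mm of the middle, top within 0.009 rad of level, fingers pressing on the level (over 2 N) so that it bears on the top with over 5 N (its weight is under 2.7 N), all kept up through the last second (value of joint bubble between -0.003 and 0.003 m and angle between cabinet_top's own z axis and vertical below 0.009 rad and z of level_grip in the frame of cabinet_top between 0.027 and 0.037 m and angle between the x axis of level_grip and the y axis of cabinet_top, either way round below 0.2 rad and angle between the z axis of level_grip and the z axis of cabinet_top, either way round below 0.01 rad and contact force between the fingers and level above 2 N and contact force between level and cabinet above 5 N); the arm keeps its last pose, push and grip.
It fails at once if a bystander is moved more than 30 mm (distance of any of cup_mid, driver, washers, pin, jar, tray, tin from where it was at the start of the episode above 0.03 m).
It also fails if it takes over 72 s, if anything falls off the work surface, if the arm or the gripper's body presses on something with over 40 N, if the wrist force passes 120 N, or if a joint passes its speed limit or range.

## Robot

A 6-joint arm with a two-finger parallel gripper is mounted at the origin on the work surface. World frame = base frame: x ahead of the robot, y to its left, z up, the work surface at z = 0. Lengths are in m, angles in rad, forces in N, time in s.
With the tool pointing down it reaches from about 0.25 to 0.725 m from the base axis. Payload 4 kg.
Tool frame: the origin (TCP) lies midway between the tips of the shut fingers; the grasp point (between the pads) lies 19 mm behind it; x points along the fingers, y is the direction in which the jaws open and shut, and the axes are right-handed (so a half turn about x gives the same grasp; the last joint's range is limited). The gripper opens to 85 mm and grips with 20 to 120 N. Pads are 22 mm wide; open, the fingers measure 114 mm over their backs; the gripper's body (76 mm by 85 mm) begins 54 mm behind the grasp point. The pads swing forward as they close: fully open they stand 13 mm farther back than shut.
Start: joints at [-1.233, 0.241, 0.005, 1.335, 0, 1.571], TCP at [0.166, -0.472, 0.193] pointing down, gripper open.
Joint ranges: [-2.72, 2.72], [-1.05, 1.87], [-1.09, 1.28], [-1.99, 2.15], [-1.42, 1.44], [-3.14, 3.14]. Speed limits (rad/s): [2.79, 2.79, 3.14, 3.14, 3.14, 3.14].

## Interface

Orientations are given as a unit quaternion [x, y, z, w].
In Python, from workcell import * gives the robot as it stands.
- The arm moves only by the tool play_rows, never from a script. Its argument "plan" is a list of rows, each a list of 7 numbers: the shift along the tool's x, y, z in mm, then the turn, a rotation vector about the tool's x, y, z in rad, then the closure, from -1 (fully open) to 1 (shut). In form: [[x, y, z, rx, ry, rz, grip], ...]. A call has 1 to 20 rows; each row shifts and turns the commanded pose from where the row before left it, along the tool's axes as they then stand; what a row does not reach is not made up. A row lasts 1/12 s, in which the tool goes at most 41.7 mm and 7.16 degrees, less where a joint would pass 70% of its speed; a pose out of reach is approached as far as the arm can. A call with a gripper value outside its range is refused whole. The fingers move at their own pace and stop on an object; the grip force is fixed at half the most. Time passes only in rows, so rows that do not move let the fingers close. It gives the time, the measured TCP pose, the force and the opening at its end, in the units of the state.
- get_obs(): the state, without advancing time (a new reading comes with each control period).
- camera(name): name is "scene" or "top" or "wrist"; returns a dict with "frame" (400x640x3 uint8, red, green, blue), "depth" (400x640 float32, m along the optical axis (not along the pixel's ray), 0 where there is no reading), "fx", "fy", "cx", "cy" (pixels), "camera_from_world" (4x4, takes a point from world to camera coordinates). Camera axes: x right, y up, looking along -z (the intrinsics and any distortion apply to the point x, -y, -z); pixel columns grow to the right and rows downward; lengths in m; the calibration is good to about 2 mm. A picture is of the moment at which its call begins.
- job_done(): hands the job in, once; it reports no verdict.
Trained networks look in a picture, given as the dict that the camera call returned (one of the last four; its "shot" number tells which), for a name from the list of things; names that differ only in an ending like _2 or _b are one class to them, and where a whole thing is asked for, a point or a joint stands for the part that bears it (a point fixed in the world has none). Each returns a list of dicts, best first, with "confidence" (0 to 1); they miss things now and then, are a little off and sometimes report something else, mostly with a low value. They report only what shows in the picture. A call takes as long as a camera call. They do not tell look-alikes from the thing itself.
- search_frame(thing, picture): "centre" ([x, y, z] in m, in world coordinates, good to about 4 mm: the middle of the surface that is visible of it).
- pinpoint(thing, picture): "centre" ([x, y, z] in m, in world coordinates, good to about 4 mm: a listed point, or the origin of a listed thing).
The state is a dict: "clock": time; "joint_pos": joint angles; "joint_vel": joint speeds; "tau": joint torques, N m; "eef_pos": TCP position; "tool_rot": TCP orientation; "ft_force": force on the tool from outside, world axes, zero at the start; "ft_torque": the same for the moment, N m; "grip_width": finger opening in m.
Only numpy, scipy, OpenCV 4.12 (cv2) and the standard library are available. Lean on these libraries where they do the work, as an engineer would, in place of code of your own. Each camera call takes 0.05 s, during which the arm holds its last target. There are 200 camera calls.

## Working session

There is one attempt and no reset: what is moved stays moved. The work goes in short steps, Python scripts to look and compute and a tool call to move; the robot and the scene stay as the last step left them, time stands still between calls to the robot, and variables do not carry over. Pictures are saved under pics/ and viewed, about 8 in all and at most 12, crops included, and the job is handed in when it is done.

Besides the shell and the picture viewer there is one more tool, called by a JSON object that holds its "name" and its "arguments". play_rows: Moves the arm, as the interface text tells. Its arguments: {"type":"object","properties":{"plan":{"type":"array","items":{"type":"array","items":{"type":"number"}}}},"required":["plan"]}

```bash
mkdir -p pics; cat > h.py <<'E'
from workcell import *
import numpy as np, cv2
np.set_printoptions(precision=4,suppress=True)
def save(p,n,crop=None,k=1):
    f=p["frame"][:,:,::-1]
    if crop: f=f[crop[1]:crop[3],crop[0]:crop[2]]
    cv2.imwrite("pics/"+n,cv2.resize(f,None,fx=k,fy=k,interpolation=cv2.INTER_CUBIC))
def cloud(p):
    d=p["depth"];v,u=np.mgrid[:d.shape[0],:d.shape[1]]
    X=np.stack([(u-p["cx"])/p["fx"]*d,-(v-p["cy"])/p["fy"]*d,-d,np.ones_like(d)],-1)
    return (X@np.linalg.inv(p["camera_from_world"]).T)[...,:3]
def proj(p,w):
    c=p["camera_from_world"]@np.r_[w,1]
    return p["cx"]+p["fx"]*c[0]/-c[2],p["cy"]-p["fy"]*c[1]/-c[2]
def st():
    o=get_obs()
    for k in("clock","joint_pos","eef_pos","tool_rot","ft_force","ft_torque","grip_width"):print(k,np.array(o[k]))
    return o
E
python3 - <<'E'
from h import *
st()
P=[camera("scene"),camera("top")]
for p,n in zip(P,("scene","top")):
    save(p,n+"0.png")
    for t in("level_grip","vial","rack","cabinet_top","foot_wing","cup_mid","driver","washers","pin","jar","tray","tin"):
        for r in pinpoint(t,p)[:3]: print(n,t,np.array(r["centre"]),round(r["confidence"],2),np.round(proj(p,r["centre"])))
E
```

```text
clock 0.0
joint_pos [-1.233   0.2414  0.0037  1.3352 -0.      1.5708]
eef_pos [ 0.1655 -0.4711  0.1918]
tool_rot [-0.6969 -0.1196  0.6972 -0.1181]
ft_force [ 0.4251  0.2225 -0.4116]
ft_torque [-0.0033 -0.0214  0.0614]
grip_width 0.08564045224560693
scene level_grip [0.4718 0.2543 0.0405] 0.86 [363. 158.]
scene vial [0.519  0.2453 0.0406] 0.88 [373. 167.]
scene vial [0.4702 0.2542 0.0033] 0.47 [362. 164.]
scene rack [0.4685 0.2521 0.0044] 0.96 [361. 164.]
scene rack [0.3031 0.4571 0.0007] 0.66 [363. 106.]
scene rack [0.4671 0.251  0.0367] 0.39 [362. 158.]
scene cabinet_top [ 0.5639 -0.1102  0.1356] 0.67 [306. 232.]
scene foot_wing [ 0.5683 -0.3199  0.1736] 0.5 [250. 279.]
scene cup_mid [0.3888 0.0271 0.0375] 0.72 [296. 186.]
scene driver [ 0.3445 -0.2424  0.0035] 0.72 [224. 238.]
scene washers [ 0.3956 -0.0598  0.0004] 0.46 [279. 211.]
scene pin [0.4009 0.1286 0.0022] 0.51 [321. 175.]
scene jar [ 0.4187 -0.4265  0.0039] 0.94 [192. 296.]
scene tray [0.7676 0.246  0.0035] 0.94 [434. 218.]
scene tin [ 0.6434 -0.4729 -0.0022] 0.6 [234. 364.]
top level_grip [0.4662 0.2542 0.0362] 0.66 [235
[... 203 characters left out ...]
 [237. 224.]
top cabinet_top [ 0.5646 -0.104   0.1419] 0.75 [346. 185.]
top cabinet_top [0.3928 0.0223 0.0356] 0.43 [307. 245.]
top foot_wing [ 0.569  -0.3201  0.177 ] 0.52 [420. 180.]
top cup_mid [0.3921 0.0269 0.0357] 0.78 [305. 245.]
top driver [ 0.3446 -0.2416 -0.0008] 0.67 [386. 259.]
top driver [ 0.5652 -0.1078  0.1388] 0.62 [347. 185.]
top washers [ 0.3937 -0.0603 -0.0001] 0.41 [331. 245.]
top pin [ 0.7658  0.2483 -0.0002] 0.49 [241. 141.]
top pin [0.4026 0.1289 0.0031] 0.37 [275. 243.]
top jar [ 0.418  -0.4227  0.0019] 0.59 [439. 235.]
top tray [0.7678 0.25   0.0025] 0.67 [240. 140.]
top tin [ 0.6461 -0.4712  0.0027] 0.97 [447. 169.]
top tin [ 0.4178 -0.4239 -0.0005] 0.65 [439. 235.]
```

View pics/scene0.png

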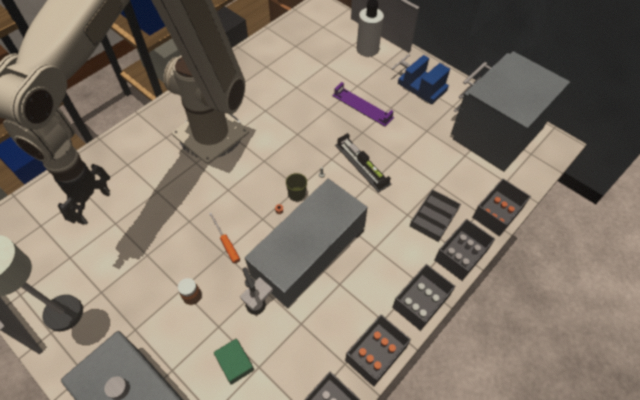

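View pics/top0.png

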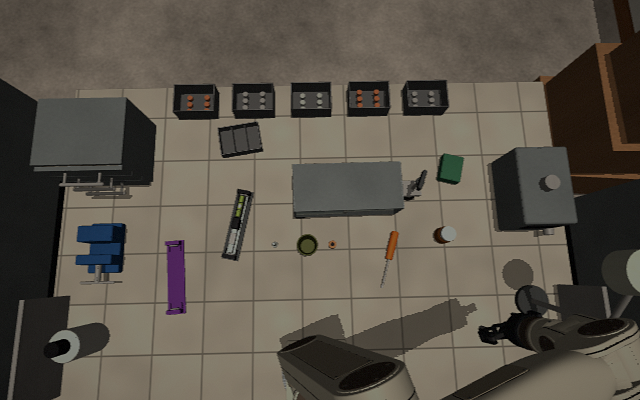

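The scene shows the real dark rack with the level at scene (363,160), the purple decoy at (363,105), the cabinet at (306,235) and the wing at (250,285). I'll measure yaws and slopes from the depth.

```bash
cat > m.py <<'E'
from h import *
def rect(m,W):
    xy=W[m][:,:2].astype(np.float32); r=cv2.minAreaRect(xy*1000); return len(xy),r
def box(W,lo,hi): return np.all((W>lo)&(W<hi),-1)
def cab(W):
    m=box(W,[.45,-.30,.12],[.68,.09,.15]); q=W[m]
    A=np.c_[q[:,:2],np.ones(len(q))]; k=np.linalg.lstsq(A,q[:,2],rcond=None)[0]
    r=abs(A@k-q[:,2])<.004; k=np.linalg.lstsq(A[r],q[r,2],rcond=None)[0]
    return k,rect(m,W)
if __name__=="__main__":
    for n in("top","scene"):
        p=camera(n);W=cloud(p)
        print(n,"cab plane",*cab(W))
        print(" wing",rect(box(W,[.5,-.37,.16],[.64,-.27,.2]),W),W[box(W,[.5,-.37,.15],[.64,-.27,.22])].max(0))
        b=box(W,[.33,.13,.015],[.61,.37,.07]); print(" level",rect(b,W),W[b][:,2].max())
        b=box(W,[.33,.13,.047],[.61,.37,.07]); print(" level hi",rect(b,W))
        save(p,n+"w.png",{"top":(400,160,450,210),"scene":(230,255,280,325)}[n],8)
E
python3 m.py
```

```text
top cab plane [-0.0006  0.0347  0.1414] (5218, ((564.2453002929688, -110.70234680175781), (150.83795166015625, 339.8519287109375), 1.064457893371582))
 wing (127, ((567.528564453125, -326.30072021484375), (23.51112937927246, 58.99445343017578), 54.8421745300293)) [ 0.5952 -0.3104  0.1955]
 level (619, ((456.97613525390625, 196.66470336914062), (155.24708557128906, 227.88099670410156), 77.8027114868164)) 0.056425616111590804
 level hi (87, ((502.5676574707031, 243.45469665527344), (24.068647384643555, 104.26209259033203), 77.11341857910156))
scene cab plane [-0.004   0.035   0.1433] (6279, ((565.0317993164062, -109.54122924804688), (152.77639770507812, 342.1611328125), 1.0691418647766113))
 wing (163, ((569.075927734375, -325.6807861328125), (23.34600067138672, 59.001060485839844), 56.26016616821289)) [ 0.5979 -0.3095  0.1979]
 level (679, ((458.8771667480469, 198.2752685546875), (156.80064392089844, 231.83644104003906), 77.811767578125)) 0.05817730869792914
 level hi (86, ((505.515869140625, 240.65016174316406), (25.95034408569336, 113.54951477050781), 73.8923568725586))
```

```bash
cat >> h.py <<'E'
from scipy.spatial.transform import Rotation as R
def rot(a):
    x=np.array([0,0,-1.]);y=np.array([np.cos(a),np.sin(a),0]);return np.c_[x,y,np.cross(x,y)]
def to(pos,a,o=None):
    "shift in present tool axes (mm), then the rotation vector left (tool axes); jaw axis at world angle a mod pi"
    o=o or get_obs();T=R.from_quat(o["tool_rot"]).as_matrix()
    print("shift",T.T@(np.array(pos)-o["eef_pos"])*1e3)
    for b in(a,a+np.pi):
        v=R.from_matrix(T.T@rot(b)).as_rotvec();print(" turn",v,"q6 now",o["joint_pos"][5])
    print(" jaw angle",np.arctan2(T[1,1],T[0,1]),"tool x",T[:,0],"eef",np.array(o["eef_pos"]))
E
python3 - <<'E'
from h import *
to((.43,.27,.20),1.36)
E
```

```text
shift [  -7.2958 -612.2324 -495.187 ]
 turn [-2.593  0.     0.   ] q6 now 1.5707870033520686
 turn [ 0.5486  0.     -0.    ] q6 now 1.5707870033520686
 jaw angle -1.2329908001673113 tool x [-0. -0. -1.] eef [ 0.1657 -0.4717  0.1927]
```

{"name": "play_rows", "arguments": {"plan": [[0,0,0,-0.12,0,0,-1],[0,0,0,-0.12,0,0,-1],[0,0,0,-0.12,0,0,-1],[0,0,0,-0.12,0,0,-1],[0,0,0,-0.12,0,0,-1],[0,0,0,-0.12,0,0,-1],[0,0,0,-0.12,0,0,-1],[0,0,0,-0.12,0,0,-1],[0,0,0,-0.12,0,0,-1],[0,0,0,-0.12,0,0,-1],[0,0,0,-0.12,0,0,-1],[0,0,0,-0.12,0,0,-1],[0,0,0,-0.12,0,0,-1],[0,0,0,-0.12,0,0,-1],[0,0,0,-0.12,0,0,-1],[0,0,0,-0.12,0,0,-1],[0,0,0,-0.12,0,0,-1],[0,0,0,-0.12,0,0,-1],[0,0,0,-0.12,0,0,-1],[0,0,0,-0.12,0,0,-1]]}}

```text
clock: 3.07
eef_pos: [0.1657, -0.4717, 0.1927]
tool_rot: [0.14, 0.693, -0.14, 0.693]
ft_force: [-1.1, 0.1, 0.4]
grip_width: 0.0854
```

```bash
python3 - <<'E'
from h import *
to((.44,.26,.21),1.36)
E
```

```text
shift [-17.2755 780.8532 -30.6523]
 turn [-0.1871  0.     -0.    ] q6 now -0.8351309545020215
 turn [ 2.9545 -0.     -0.    ] q6 now -0.8351309545020215
 jaw angle 1.1729267061388144 tool x [ 0.  0. -1.] eef [ 0.1657 -0.4717  0.1927]
```

{"name": "play_rows", "arguments": {"plan": [[-1,39,-1.5,0,0,0,-1],[-1,39,-1.5,0,0,0,-1],[-1,39,-1.5,0,0,0,-1],[-1,39,-1.5,0,0,0,-1],[-1,39,-1.5,0,0,0,-1],[-1,39,-1.5,0,0,0,-1],[-1,39,-1.5,0,0,0,-1],[-1,39,-1.5,0,0,0,-1],[-1,39,-1.5,0,0,0,-1],[-1,39,-1.5,0,0,0,-1],[-1,39,-1.5,0,0,0,-1],[-1,39,-1.5,0,0,0,-1],[-1,39,-1.5,0,0,0,-1],[-1,39,-1.5,0,0,0,-1],[-1,39,-1.5,0,0,0,-1],[-1,39,-1.5,0,0,0,-1],[-1,39,-1.5,0,0,0,-1],[-1,39,-1.5,0,0,0,-1],[-1,39,-1.5,-0.09,0,0,-1],[0,39,-1.5,-0.09,0,0,-1]]}}

```text
clock: 4.73
eef_pos: [0.442, 0.2605, 0.2119]
tool_rot: [0.077, 0.703, -0.077, 0.703]
ft_force: [0.6, -0.3, -0.2]
grip_width: 0.0857
```

```bash
python3 - <<'E'
from h import *
to((.4695,.254,.10),1.36)
p=camera("wrist");save(p,"wrist1.png")
c=np.linalg.inv(p["camera_from_world"]);print(c[:3,3],-c[:3,2],c[:3,1])
for t in("level_grip","vial","rack"):
    for r in pinpoint(t,p)[:3]: print(t,np.array(r["centre"]),round(r["confidence"],2),np.round(proj(p,r["centre"])))
E
```

```text
shift [111.8824  -0.4414  28.1386]
 turn [-0.0085  0.001  -0.0004] q6 now 0.7521409818662267
 turn [ 3.1331 -0.0006 -0.0015] q6 now 0.7521409818662267
 jaw angle 1.3515014005168389 tool x [ 0.001   0.0002 -1.    ] eef [0.442  0.2605 0.2119]
[0.3769 0.2758 0.3939] [ 0.2596 -0.0565 -0.9641] [-0.941   0.2096 -0.2657]
level_grip [0.4672 0.2504 0.0372] 0.67 [316. 196.]
vial [0.526  0.2432 0.0352] 0.71 [321. 242.]
rack [0.3027 0.4523 0.0007] 0.58 [458.  14.]
```

View pics/wrist1.png

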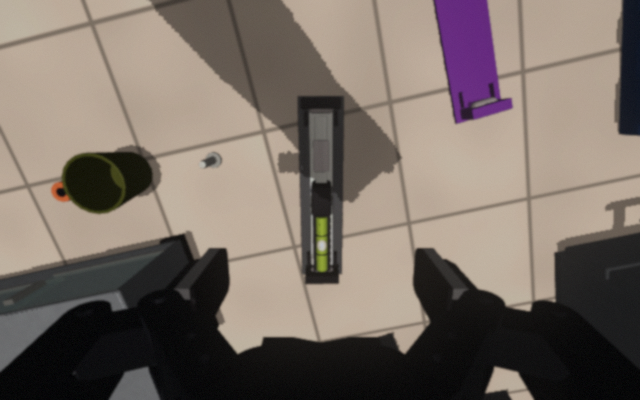

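The wrist view shows the level in the dark rack (rack about (300–343, 97–283)), black grip block at (321,197) and vial at (321,243). I'll refine the pose from depth.

```bash
python3 - <<'E'
from h import *
p=camera("wrist");W=cloud(p)
def b(lo,hi): return W[np.all((W>lo)&(W<hi),-1)]
for lo,hi in((.004,.07),(.030,.07),(.047,.056)):
    q=b([.33,.19,lo],[.61,.31,hi]); r=cv2.minAreaRect((q[:,:2]*1000).astype(np.float32)); print(lo,len(q),r)
u=np.array([np.cos(-.21),np.sin(-.21)]);n=np.array([-u[1],u[0]])
q=b([.33,.19,.046],[.61,.31,.06]);s=(q[:,:2]-[.4695,.254])@u;t=(q[:,:2]-[.4695,.254])@n
for a in np.arange(-.11,.11,.01):
    k=(s>=a)&(s<a+.01)
    if k.sum(): print(round(a,3),k.sum(),t[k].min().round(4),t[k].max().round(4),q[k,2].max().round(4))
E
```

```text
0.004 8110 ((470.3554382324219, 255.34913635253906), (80.28437805175781, 240.21473693847656), 83.94400024414062)
0.03 3374 ((470.92498779296875, 255.19117736816406), (43.7641487121582, 229.14892578125), 77.77364349365234)
0.047 632 ((491.1387634277344, 250.25120544433594), (22.92032241821289, 79.6710433959961), 77.8633804321289)
-0.02 158 -0.0105 0.0125 0.0544
-0.01 172 -0.0106 0.0123 0.0548
-0.0 163 -0.0097 0.0123 0.0554
0.01 116 -0.0098 0.0123 0.0541
0.03 1 0.0028 0.0028 0.0465
0.04 3 0.0003 0.0028 0.0464
0.05 36 -0.0034 0.0063 0.0497
0.06 14 -0.0023 0.0038 0.048
0.07 3 -0.0 0.0025 0.0467
0.08 3 -0.0001 0.0024 0.0462
0.09 1 -0.0002 -0.0002 0.0462
```

{"name": "play_rows", "arguments": {"plan": [[20,0.5,14,0,0,0,-1],[20,0.5,14,-0.007,0,0,-1],[25,0,0.4,0,0,0,-1],[25,0,0,0,0,0,-1],[25,0,0,0,0,0,-1],[20,0,0,0,0,0,-1],[15,0,0,0,0,0,-1],[10,0,0,0,0,0,-1],[10,0,0,0,0,0,-1],[10,0,0,0,0,0,-1],[5,0,0,0,0,0,-1],[4,0,0,0,0,0,-1],[0,0,0,0,0,0,-1],[0,0,0,0,0,0,1],[0,0,0,0,0,0,1],[0,0,0,0,0,0,1],[0,0,0,0,0,0,1],[0,0,0,0,0,0,1],[0,0,0,0,0,0,1],[0,0,0,0,0,0,1]]}}

```text
clock: 6.65
eef_pos: [0.4692, 0.2532, 0.0228]
tool_rot: [0.077, 0.703, -0.076, 0.703]
ft_force: [0.6, 0.1, 0.2]
grip_width: 0.0008
```

```bash
python3 - <<'E'
from h import *
st();to((.4698,.2552,.022),1.358)
E
```

```text
clock 6.65
joint_pos [ 0.4948  0.4394 -0.1804  0.9508 -0.      0.7115]
eef_pos [0.4692 0.2532 0.0228]
tool_rot [ 0.0765  0.7029 -0.0764  0.703 ]
ft_force [0.5979 0.1326 0.2305]
ft_torque [-0.0072  0.0224 -0.0171]
grip_width 0.000821679018843035
shift [0.8045 2.1223 0.1371]
 turn [-0.0039  0.0001 -0.0001] q6 now 0.711515782849704
 turn [ 3.1377 -0.0001 -0.0002] q6 now 0.711515782849704
 jaw angle 1.3540619217803584 tool x [ 0.0001  0.0001 -1.    ] eef [0.4692 0.2532 0.0228]
```

```bash
python3 - <<'E'
from h import *
p=camera("wrist");save(p,"wrist2.png")
for n in("scene","wrist"):
  p=camera(n)
  for t in("level_grip","vial","rack"):
    for r in pinpoint(t,p)[:3]: print(t,np.array(r["centre"]),round(r["confidence"],2),np.round(proj(p,r["centre"])))
save(camera("scene"),"scene2.png",(310,100,430,220),5)
E
```

```text
level_grip [0.4714 0.2544 0.0381] 0.87 [363. 158.]
level_grip [ 0.3457 -0.2437  0.0011] 0.47 [224. 239.]
vial [0.5221 0.2448 0.0418] 0.94 [373. 168.]
rack [ 0.3024  0.4552 -0.0001] 0.67 [362. 107.]
rack [ 0.5638 -0.321   0.176 ] 0.62 [248. 278.]
rack [0.4701 0.2539 0.0045] 0.55 [362. 164.]
level_grip [0.4695 0.2518 0.0383] 0.55 [317. 236.]
vial [0.53   0.2427 0.0322] 0.58 [324. 320.]
```

View pics/wrist2.png

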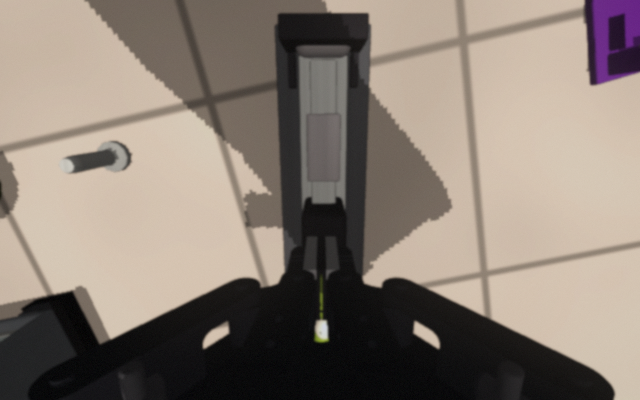

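View pics/scene2.png

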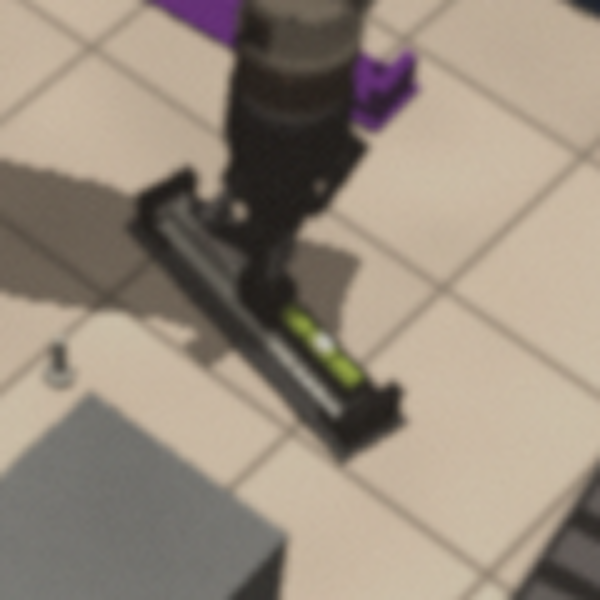

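The fingers appear to be closed around the grip block (wrist (323,215)), though the width reads near 0, which disagrees. A slow pull will tell by force.

{"name": "play_rows", "arguments": {"plan": [[-1,0,0,0,0,0,1],[-1,0,0,0,0,0,1],[-1,0,0,0,0,0,1],[-1,0,0,0,0,0,1]]}}

```text
clock: 7.48
eef_pos: [0.4692, 0.2531, 0.0269]
tool_rot: [0.077, 0.703, -0.076, 0.703]
ft_force: [-0.5, -0.2, 0.2]
grip_width: -0.0001
```

```bash
python3 - <<'E'
from h import *
st()
E
```

```text
clock 7.4833
joint_pos [ 0.4947  0.4347 -0.1756  0.9604  0.      0.7115]
eef_pos [0.4692 0.2531 0.0269]
tool_rot [ 0.0765  0.7029 -0.0765  0.703 ]
ft_force [-0.5016 -0.1634  0.2075]
ft_torque [ 0.0051 -0.015   0.0312]
grip_width -7.876685021578643e-05
```

```bash
python3 - <<'E'
from h import *
o=get_obs();print("tau",np.array(o["tau"]),"vel",np.array(o["joint_vel"]))
p=camera("wrist");W=cloud(p)
print("tcp px",proj(p,o["eef_pos"]),"grasp px",proj(p,np.array(o["eef_pos"])+[0,0,.019]))
for v in range(190,345,12): print(v,[ [round(float(x),3) for x in W[v,u]] for u in(305,323,340)],p["frame"][v,323])
save(p,"wrist3.png",(240,140,400,340),4)
s=camera("scene");W=cloud(s)
q=W[np.all((W>[.35,.2,.0])&(W<[.6,.3,.3]),-1)]
u=np.array([np.cos(-.212),np.sin(-.212)]);n=np.array([-u[1],u[0]])
S=(q[:,:2]-[.4698,.2552])@u;T=(q[:,:2]-[.4698,.2552])@n
for a in np.arange(-.12,.12,.02):
    k=(S>=a)&(S<a+.02)&(abs(T)<.012)
    if k.sum(): print(round(a,3),k.sum(),np.percentile(q[k,2],[0,25,50,75,100]).round(4))
E
```

```text
tau [  0.0003 -42.5251  21.4423  -0.0344  -0.0001   0.    ] vel [ 0.0012 -0.0121  0.0159  0.0299 -0.      0.0018]
tcp px (np.float64(319.1881439126053), np.float64(225.90594441019448)) grasp px (np.float64(319.04691784270995), np.float64(237.4774460035018))
190 [[0.447, 0.248, 0.015], [0.446, 0.261, 0.033], [0.452, 0.271, 0.015]] [119 117 111]
202 [[0.451, 0.248, 0.031], [0.452, 0.259, 0.036], [0.455, 0.269, 0.033]] [41 42 39]
214 [[0.452, 0.249, 0.053], [0.454, 0.259, 0.053], [0.456, 0.268, 0.053]] [21 18 19]
226 [[0.458, 0.248, 0.053], [0.46, 0.257, 0.053], [0.462, 0.266, 0.053]] [21 20 19]
238 [[0.465, 0.246, 0.052], [0.459, 0.257, 0.072], [0.469, 0.265, 0.054]] [23 22 21]
250 [[0.462, 0.248, 0.077], [0.459, 0.257, 0.086], [0.465, 0.264, 0.077]] [18 16 16]
262 [[0.458, 0.25, 0.097], [0.459, 0.257, 0.098], [0.465, 0.263, 0.089]] [19 17 16]
274 [[0.457, 0.251, 0.108], [0.461, 0.257, 0.103], [0.457, 0.263, 0.113]] [23 21 22]
286 [[0.456, 0.252, 0.118], [0.465, 0.256, 0.105], [0.459, 0.263, 0.117]] [18 19 18]
298 [[0.457, 0.252, 0.124], [0.471, 0.255, 0.104], [0.459, 0.262, 0.124]] [20 21 21]
310 [[0.454, 0.253, 0.135], [0.477, 0.253, 0.103], [0.454, 0.263, 0.138]] [20 19 20]
322 [[0.456, 0.253, 0.137], [0.523, 0.244, 0.047], [0.455, 0.262, 0.142]] [204 208 217]
334 [[0.46, 0.252, 0.137], [0.533, 0.242, 0.045], [0.457, 0.262, 0.143]] [189 194 149]
-0.12 36 [0.0097 0.028  0.0363 0.0399 0.0444]
-0.1 31 [0.0118 0.0197 0.0307 0.0332 0.0394]
-0.08 31 [0.0086 0.0177 0.0282 0.0347 0.0401]
-0.06 33 [0.0145 0.0216 0.0335 0.0391 0.0462]
-0.04 35 [0.0118 0.0206 0.0345 0.0377 0.0471]
-0.02 13 [0.0135 0.044  0.0491 0.0519 0.0559]
0.0 134 [0.0102 0.0533 0.0922 0.1325 0.1668]
0.02 191 [0.0104 0.1575 0.235  0.2674 0.3   ]
0.04 52 [0.0098 0.0252 0.0404 0.0445 0.2378]
0.06 44 [0.0073 0.0305 0.0384 0.0424 0.05  ]
0.08 53 [0.0107 0.0284 0.0367 0.0427 0.0516]
0.1 69 [0.     0.0095 0.0269 0.038  0.0443]
```

View pics/wrist3.png

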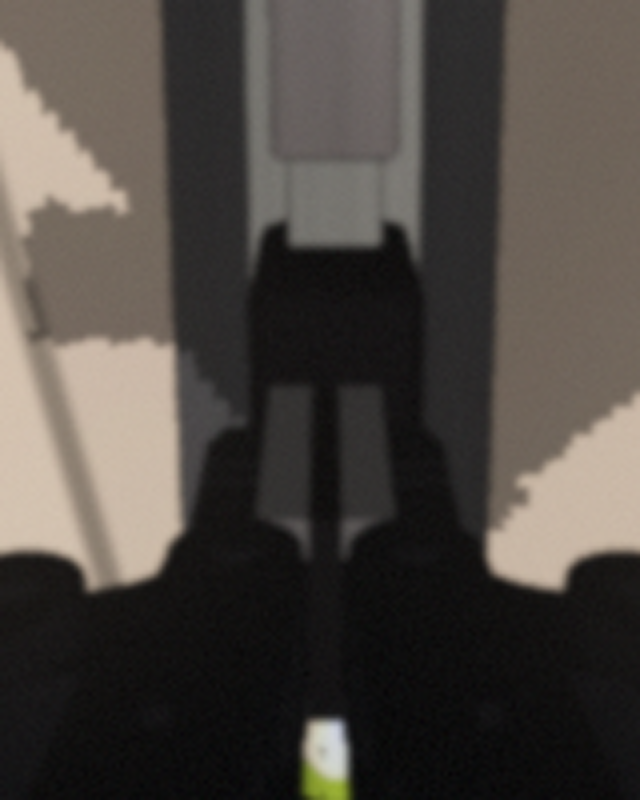

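{"name": "play_rows", "arguments": {"plan": [[-20,0,0,0,0,0,1],[-20,0,0,0,0,0,1],[-20,0,0,0,0,0,1],[0,0,0,0,0,0,1],[0,0,0,0,0,0,1]]}}

```text
clock: 8.0
eef_pos: [0.4702, 0.2537, 0.0879]
tool_rot: [0.077, 0.702, -0.076, 0.704]
ft_force: [-0.3, -0.2, -0.1]
grip_width: -0.0003
```

```bash
python3 - <<'E'
from h import *
o=st()
p=camera("wrist");W=cloud(p);T=R.from_quat(o["tool_rot"]).as_matrix()
F=(W-o["eef_pos"])@T*1000
print("tcp px",proj(p,o["eef_pos"]))
for v in range(200,280,6): print(v,[ [int(round(float(x))) for x in F[v,u]] for u in(305,312,319,326,333)])
m=(np.linalg.norm(F[...,1:],axis=-1)<30)&(F[...,0]<30)
print("max tool x near axis",np.sort(F[m][:,0])[-20:])
save(p,"wrist4.png")
for n in("scene","top","wrist"):
  for r in pinpoint("level_grip",camera(n))[:1]: print(n,np.array(r["centre"]),r["confidence"])
E
```

```text
clock 8.0
joint_pos [ 0.4947  0.3727 -0.0934  1.1015  0.      0.7115]
eef_pos [0.4702 0.2537 0.0879]
tool_rot [ 0.0772  0.702  -0.0759  0.7039]
ft_force [-0.3216 -0.1815 -0.0567]
ft_torque [ 0.0507  0.0006 -0.052 ]
grip_width -0.00030653793519605846
tcp px (np.float64(319.1996898894303), np.float64(225.89692706650604))
200 [[73, -12, 3], [33, -5, -8], [35, 0, -7], [35, 5, -7], [34, 10, -7]]
206 [[81, -13, 11], [34, -5, -3], [34, 0, -3], [34, 5, -3], [34, 10, -3]]
212 [[80, -13, 16], [36, -5, 2], [35, 0, 2], [34, 5, 2], [36, 10, 2]]
218 [[81, -13, 22], [36, -6, 7], [35, 0, 7], [36, 5, 7], [35, 10, 6]]
224 [[81, -13, 28], [34, -6, 11], [34, 0, 11], [36, 5, 12], [34, 10, 11]]
230 [[81, -13, 34], [36, -6, 16], [36, 0, 17], [36, 5, 16], [37, 10, 17]]
236 [[81, -13, 40], [48, -6, 26], [45, 0, 25], [43, 5, 24], [49, 11, 27]]
242 [[82, -13, 46], [-51, -3, -11], [-51, 0, -11], [-50, 3, -11], [-51, 7, -11]]
248 [[-48, -6, -6], [-58, -3, -11], [-58, 0, -11], [-57, 3, -11], [-57, 6, -11]]
254 [[-64, -6, -11], [-63, -3, -11], [-62, 0, -10], [-62, 3, -10], [-63, 6, -11]]
260 [[-69, -5, -11], [-67, -3, -10], [-68, 0, -10], [-69, 3, -11], [-69, 6, -11]]
266 [[-75, -5, -11], [-74, -2, -11], [-74, 0, -11], [-74, 3, -11], [-74, 6, -11]]
272 [[-81, -5, -12], [-76, -2, -9], [-78, 0, -10], [-77, 3, -10], [-80, 5, -11]]
278 [[-85, -5, -12], [-85, -2, -12], [-77, 0, -7], [-76, 3, -7], [-84, 5, -11]]
max tool x near axis [-44.8701 -44.8157 -44.7919 -44.6999 -44.6752 -44.6534 -44.6476 -44.5791
 -44.5526 -44.3371 -44.2425 -44.2092 -44.0977 -44.0757 -44.0328 -43.9242
 -43.872  -43.8556 -43.3228 -43.1286]
scene [0.4699 0.2531 0.0401] 0.58
top [0.4667 0.2563 0.0386] 0.64
wrist [0.4693 0.251  0.038 ] 0.6
```

View pics/wrist4.png

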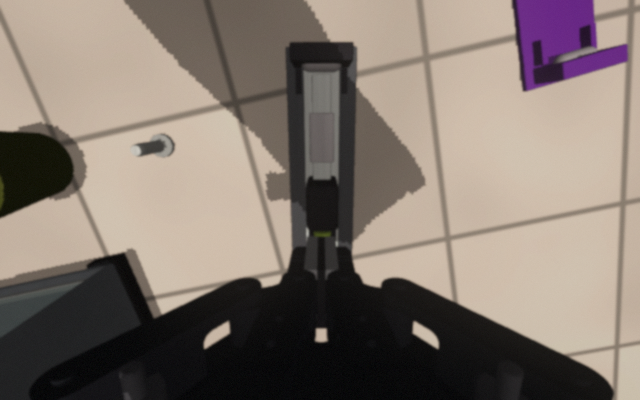

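```bash
python3 - <<'E'
from h import *
o=get_obs()
for n in("scene","top"):
  W=cloud(camera(n)); q=W[np.all((W>[.42,.2,.06])&(W<[.53,.31,.3]),-1)]
  k=np.argsort(q[:,2])[:12]; print(n,len(q));print(q[k])
# FK sanity: tool z offset vs joint geometry
p=camera("wrist");c=np.linalg.inv(p["camera_from_world"]);T=R.from_quat(o["tool_rot"]).as_matrix()
print("cam in tool",T.T@(c[:3,3]-o["eef_pos"]))
E
```

```text
scene 746
[[0.4734 0.2448 0.1251]
 [0.478  0.2586 0.1263]
 [0.4788 0.2526 0.1274]
 [0.4736 0.2439 0.1308]
 [0.4788 0.2518 0.133 ]
 [0.4791 0.2466 0.1331]
 [0.4796 0.2411 0.1335]
 [0.4789 0.2565 0.1337]
 [0.4732 0.239  0.1349]
 [0.4644 0.2398 0.1365]
 [0.4788 0.2464 0.1377]
 [0.4792 0.241  0.1381]]
top 191
[[0.4569 0.2481 0.1308]
 [0.4596 0.2446 0.1333]
 [0.4586 0.2385 0.1624]
 [0.4575 0.2339 0.1701]
 [0.454  0.2388 0.1746]
 [0.4508 0.227  0.175 ]
 [0.4507 0.224  0.1753]
 [0.4505 0.2293 0.1778]
 [0.4531 0.2317 0.1807]
 [0.4528 0.2284 0.1823]
 [0.4496 0.2196 0.1828]
 [0.4555 0.2282 0.1839]]
cam in tool [-0.1824  0.001  -0.0665]
```

The fingertips are really about 38–43 mm behind the reported TCP along the tool: scene and wrist depth agree and the grip closed just above the block. I'll carry that offset, reopen and go lower.

{"name": "play_rows", "arguments": {"plan": [[0,1.5,-0.5,0,0,0,-1],[0,0,0,0,0,0,-1],[0,0,0,0,0,0,-1],[0,0,0,0,0,0,-1],[15,0,0,0,0,0,-1],[20,0,0,0,0,0,-1],[20,0,0,0,0,0,-1],[15,0,0,0,0,0,-1],[10,0,0,0,0,0,-1],[10,0,0,0,0,0,-1],[5,0,0,0,0,0,-1],[5,0,0,0,0,0,-1],[0,0,0,0,0,0,-1]]}}

```text
clock: 9.58
eef_pos: [0.4688, 0.2545, -0.0138]
tool_rot: [0.076, 0.703, -0.077, 0.703]
ft_force: [-0.5, -0.5, -0.0]
grip_width: 0.0855
```

```bash
python3 - <<'E'
from h import *
to((.4698,.2552,-.015),1.358)
o=get_obs();p=camera("wrist");W=cloud(p);T=R.from_quat(o["tool_rot"]).as_matrix()
F=(W-o["eef_pos"])@T*1000
# open finger tips: largest tool x of finger material either side
for s in(-1,1):
    m=(F[...,1]*s>22)&(F[...,1]*s<75)&(abs(F[...,2])<16)&(F[...,0]<-15); q=F[m]
    if len(q): print(s,q[np.argsort(q[:,0])[-4:]])
m=(W[...,2]>.047)&(W[...,2]<.058)&(abs(F[...,1])<25)&(abs(F[...,2])<25);print("block y",np.percentile(F[m][:,1],[0,2,98,100]),"z",np.percentile(F[m][:,2],[0,2,98,100]),m.sum())
E
```

```text
shift [1.1745 0.8582 0.823 ]
 turn [-0.004  -0.0005  0.0005] q6 now 0.7142541297096869
 turn [3.1376 0.0008 0.0008] q6 now 0.7142541297096869
 jaw angle 1.353972268854436 tool x [-0.0006 -0.0004 -1.    ] eef [ 0.4688  0.2545 -0.0138]
-1 [[-15.0023 -66.4915   4.4506]
 [-15.0015 -63.3933  -3.6115]
 [-15.0014 -66.9906  -7.873 ]
 [-15.0011 -46.4587 -15.0608]]
1 [[-15.0011  38.9119  -7.292 ]
 [-15.001   36.3819  10.1328]
 [-15.0002  56.0763 -14.4957]
 [-15.0002  33.7829   5.0632]]
block y [-11.1671 -10.2257  12.2741  13.0696] z [-17.7068 -17.1241  16.9137  18.7888] 4415
```

{"name": "play_rows", "arguments": {"plan": [[1,1,0,0,0,0,-1],[0,0,0,0,0,0,1],[0,0,0,0,0,0,1],[0,0,0,0,0,0,1],[0,0,0,0,0,0,1],[0,0,0,0,0,0,1],[0,0,0,0,0,0,1]]}}

```text
clock: 10.22
eef_pos: [0.4696, 0.2558, -0.0139]
tool_rot: [0.077, 0.703, -0.076, 0.703]
ft_force: [0.6, 0.5, -0.5]
grip_width: 0.0229
```

{"name": "play_rows", "arguments": {"plan": [[-2,0,0,0,0,0,1],[-2,0,0,0,0,0,1],[-2,0,0,0,0,0,1],[-2,0,0,0,0,0,1],[-2,0,0,0,0,0,1],[-2,0,0,0,0,0,1],[-4,0,0,0,0,0,1],[-8,0,0,0,0,0,1],[-15,0,0,0,0,0,1],[-25,0,0,0,0,0,1],[-30,0,0,0,0,0,1],[-30,0,0,0,0,0,1],[-30,0,0,0,0,0,1],[-30,0,0,0,0,0,1],[-30,0,0,0,0,0,1],[0,0,0,0,0,0,1]]}}

```text
clock: 11.55
eef_pos: [0.4727, 0.2577, 0.2081]
tool_rot: [0.079, 0.699, -0.074, 0.707]
ft_force: [1.7, 1.6, -0.2]
grip_width: 0.0232
```

```bash
python3 - <<'E'
from h import *
o=st();T=R.from_quat(o["tool_rot"]).as_matrix()
for n in("scene","top","wrist"):
  p=camera(n)
  for t in("level_grip","vial"):
   for r in pinpoint(t,p)[:1]: print(n,t,np.array(r["centre"]),r["confidence"],"tool",T.T@(np.array(r["centre"])-o["eef_pos"])*1e3)
W=cloud(p);F=(W-o["eef_pos"])@T*1000
m=(abs(F[...,1])<16)&(abs(F[...,2])<110)&(F[...,0]>-35)&(F[...,0]<20);q=F[m];print(len(q),cv2.minAreaRect(q[:,1:].astype(np.float32)))
k=(q[:,2]<-30);A=np.c_[q[k][:,2],np.ones(k.sum())];print("web: y vs z, x vs z",np.linalg.lstsq(A,q[k][:,[1,0]],rcond=None)[0])
for a in range(-105,-20,12):
  j=(q[:,2]>=a)&(q[:,2]<a+12); print(a,j.sum(),np.median(q[j],0) if j.sum() else "")
E
```

```text
clock 11.55
joint_pos [0.4989 0.299  0.1234 1.381  0.0002 0.7157]
eef_pos [0.4727 0.2577 0.2081]
tool_rot [ 0.0794  0.6989 -0.0735  0.707 ]
ft_force [ 1.656   1.6187 -0.223 ]
ft_torque [ 0.0754 -0.1172 -0.0456]
grip_width 0.02321142213884626
scene level_grip [0.4734 0.2563 0.2582] 0.91 tool [-50.0475  -0.733    1.4961]
scene vial [0.5263 0.2499 0.2639] 0.58 tool [-55.139    4.4445  54.5916]
top level_grip [0.4683 0.258  0.2528] 0.87 tool [-44.699   -0.2205  -3.9068]
top vial [0.5257 0.2457 0.2506] 0.53 tool [-41.8771   0.0877  54.7688]
wrist level_grip [0.4644 0.2512 0.2497] 0.63 tool [-41.695   -7.7291  -6.2854]
3623 ((-0.20102500915527344, -23.698974609375), (159.02210998535156, 31.569387435913086), 89.9877700805664)
web: y vs z, x vs z [[  0.0068   0.0124]
 [ -1.2322 -18.8494]]
-105 717 [-20.0471  -0.0291 -99.0859]
-93 664 [-19.9794   5.2316 -87.0598]
-81 599 [-19.8409   5.3815 -75.5786]
-69 315 [-19.5513   7.9612 -63.0639]
-57 298 [-19.5148   8.2592 -51.1222]
-45 273 [-19.2454   8.2452 -39.2011]
-33 442 [-19.1747   5.5551 -25.7904]
-21 261 [-22.9519   5.3702 -20.1613]
```

{"name": "play_rows", "arguments": {"plan": [[0,-15,8,0,0,0,1],[0,-26,13.5,0,0,0,1],[0,-28,14.5,0,0,0,1],[0,-28,14.5,0,0,0,1],[0,-28,14.5,0,0,0,1],[0,-28,14.5,0,0,0,1],[0,-28,14.5,0,0,0,1],[0,-28,14.5,0,0,0,1],[0,-28,14.5,0,0,0,1],[0,-28,14.5,0,0,0,1],[0,-28,14.5,0,0,0,1],[0,-15,7.5,0,0,0,1],[0,-7,4,0,0,0,1],[0,0,0,0.1,0,0,1],[0,0,0,0.12,0,0,1],[0,0,0,0.12,0,0,1],[0,0,0,0.12,0,0,1],[0,0,0,0.12,0,0,1],[0,0,0,0.12,0,0,1],[0,0,0,0.12,0,0,1]]}}

```text
clock: 13.67
eef_pos: [0.5607, -0.0861, 0.1991]
tool_rot: [0.352, 0.614, -0.352, 0.613]
ft_force: [0.6, 0.0, -1.9]
grip_width: 0.0229
```

{"name": "play_rows", "arguments": {"plan": [[0,0,0,0.12,0,0,1],[0,0,0,0.12,0,0,1],[0,0,0,0.12,0,0,1],[0,0,0,0.12,0,0,1],[0,0,0,0.035,0,0,1],[0,0,0,0,0.035,0,1],[0,0,0,0,0,0,1],[0,0,0,0,0,0,1],[0,0,0,0,0,0,1]]}}

```text
clock: 14.42
eef_pos: [0.561, -0.0867, 0.1994]
tool_rot: [0.503, 0.514, -0.487, 0.496]
ft_force: [0.5, 0.2, -2.3]
grip_width: 0.0232
```

```bash
python3 - <<'E'
from h import *
o=st();to((.5645,-.085,.125),.019)
p=camera("top");W=cloud(p)
for n in("scene","top"):
  p=camera(n)
  for t in("level_grip","vial"):
   for r in pinpoint(t,p)[:1]: print(n,t,np.array(r["centre"]),r["confidence"])
E
```

```text
clock 14.4167
joint_pos [-0.1738  0.3807  0.2168  1.4142  0.0341  1.3773]
eef_pos [ 0.561  -0.0867  0.1994]
tool_rot [ 0.5035  0.5137 -0.4866  0.4958]
ft_force [ 0.45    0.1765 -2.3271]
ft_torque [-0.0633  0.0037  0.038 ]
grip_width 0.02323198762837122
shift [74.4095  3.6295  0.977 ]
 turn [ 0.0005 -0.0348  0.0007] q6 now 1.3773464801897788
 turn [-3.1406 -0.0011 -0.0547] q6 now 1.3773464801897788
 jaw angle 0.01949843814725307 tool x [-0.0014  0.0348 -0.9994] eef [ 0.561  -0.0867  0.1994]
scene level_grip [ 0.5634 -0.0883  0.2553] 0.86
scene vial [ 0.5601 -0.1444  0.2488] 0.72
top vial [ 0.647  -0.4736  0.0018] 0.22
```

{"name": "play_rows", "arguments": {"plan": [[15,3.5,0,0,0,0,1],[20,0,0,0,0,0,1],[18,0,0,0,0,0,1],[12,0,0,0,0,0,1],[6,0,0,0,0,0,1],[3,0,0,0,0,0,1],[1,0,0,0,0,0,1],[0,0,0,0,0,0,1],[0,0,0,0,0,0,1]]}}

```text
clock: 15.52
eef_pos: [0.5654, -0.0846, 0.1258]
tool_rot: [0.504, 0.513, -0.486, 0.496]
ft_force: [0.3, -0.6, -2.3]
grip_width: 0.0228
```

{"name": "play_rows", "arguments": {"plan": [[1,0,0,0,0,0,1],[1,0,0,0,0,0,1],[0,0,0,0,0,0,1]]}}

```text
clock: 15.77
eef_pos: [0.5647, -0.0844, 0.123]
tool_rot: [0.504, 0.513, -0.486, 0.496]
ft_force: [0.4, 0.4, -1.8]
grip_width: 0.0235
```

{"name": "play_rows", "arguments": {"plan": [[1,0,0,0,0,0,1],[1,0,0,0,0,0,1],[0,0,0,0,0,0,1]]}}

```text
clock: 16.02
eef_pos: [0.5644, -0.0843, 0.1205]
tool_rot: [0.504, 0.514, -0.487, 0.496]
ft_force: [-0.5, -0.3, -2.4]
grip_width: 0.0232
```

{"name": "play_rows", "arguments": {"plan": [[1,0,0,0,0,0,1],[1,0,0,0,0,0,1],[0,0,0,0,0,0,1]]}}

```text
clock: 16.27
eef_pos: [0.5644, -0.0842, 0.1184]
tool_rot: [0.504, 0.514, -0.487, 0.496]
ft_force: [0.6, 0.4, -2.1]
grip_width: 0.023
```

{"name": "play_rows", "arguments": {"plan": [[1,0,0,0,0,0,1],[0,0,0,0,0,0,1]]}}

```text
clock: 16.43
eef_pos: [0.5646, -0.0842, 0.1176]
tool_rot: [0.504, 0.513, -0.487, 0.496]
ft_force: [0.5, -0.1, -1.9]
grip_width: 0.0224
```

{"name": "play_rows", "arguments": {"plan": [[1,0,0,0,0,0,1],[0,0,0,0,0,0,1]]}}

```text
clock: 16.6
eef_pos: [0.5646, -0.0842, 0.1175]
tool_rot: [0.504, 0.513, -0.486, 0.496]
ft_force: [-1.3, -0.3, 2.5]
grip_width: 0.0231
```

{"name": "play_rows", "arguments": {"plan": [[1,0,0,0,0,0,1],[0,0,0,0,0,0,1]]}}

```text
clock: 16.77
eef_pos: [0.5647, -0.0842, 0.1175]
tool_rot: [0.504, 0.513, -0.486, 0.496]
ft_force: [-3.8, 0.2, 8.2]
grip_width: 0.023
```

```bash
python3 - <<'E'
from h import *
o=get_obs();print(o["eef_pos"],o["ft_force"])
for n in("scene","top"):
  W=cloud(camera(n))
  # web top on -x..: heights of level along y, cabinet plane nearby
  for y in np.arange(-.19,.03,.02):
    m=(W[...,1]>y)&(W[...,1]<y+.02)
    c=m&(W[...,0]>.60)&(W[...,0]<.63);l=m&(abs(W[...,0]-.5645)<.005)
    print(n,round(y,2),"cab",np.median(W[c][:,2]).round(4) if c.sum() else "","lvl",np.median(W[l][:,2]).round(4) if l.sum() else "")
E
```

```text
[ 0.5647 -0.0842  0.1175] [-3.8124  0.1919  8.1651]
scene -0.19 cab 0.1343 lvl 0.1569
scene -0.17 cab 0.1354 lvl 0.1739
scene -0.15 cab 0.4782 lvl 0.536
scene -0.13 cab 0.4839 lvl 0.3646
scene -0.11 cab 0.4637 lvl 0.6023
scene -0.09 cab 0.4969 lvl 0.6037
scene -0.07 cab 0.4885 lvl 0.6107
scene -0.05 cab 0.1394 lvl 0.1733
scene -0.03 cab 0.141 lvl 0.1675
scene -0.01 cab 0.1413 lvl 0.167
scene 0.01 cab 0.1417 lvl 0.1425
top -0.19 cab  lvl 
top -0.17 cab  lvl 
top -0.15 cab 0.5697 lvl 0.6071
top -0.13 cab  lvl 0.6042
top -0.11 cab 0.5859 lvl 0.6038
top -0.09 cab 0.5886 lvl 0.6033
top -0.07 cab 0.1406 lvl 0.6102
top -0.05 cab 0.1393 lvl 0.1719
top -0.03 cab 0.1405 lvl 0.1689
top -0.01 cab 0.1406 lvl 0.1662
top 0.01 cab 0.142 lvl 0.1414
```

{"name": "play_rows", "arguments": {"plan": [[-1.5,0,0,0,0,0,1],[0,0,0,0,0,0,-1],[0,0,0,0,0,0,-1],[0,0,0,0,0,0,-1],[0,0,0,0,0,0,-1],[0,0,0,0,0,0,-1],[0,0,0,0,0,0,-1],[-10,0,0,0,0,0,-1],[-20,0,0,0,0,0,-1],[-30,0,0,0,0,0,-1],[-30,0,0,0,0,0,-1],[0,0,0,0,-0.035,0,-1],[0,0,0,0,0,0,-1],[0,0,0,0,0,0,-1]]}}

```text
clock: 18.03
eef_pos: [0.5647, -0.0869, 0.2077]
tool_rot: [0.495, 0.505, -0.495, 0.505]
ft_force: [-0.4, 0.8, -0.4]
grip_width: 0.0852
```

```bash
cat > bub.py <<'E'
from h import *
def bubble(p,W):
    "vial pixels (yellow-green) and whitish bubble between them, along y"
    f=cv2.cvtColor(p["frame"],cv2.COLOR_RGB2HSV).astype(int);z=W[...,2]
    reg=(z>.15)&(z<.2)&(abs(W[...,0]-.5645)<.03)&(W[...,1]>-.22)&(W[...,1]<-.05)
    g=reg&(f[...,0]>22)&(f[...,0]<50)&(f[...,1]>100)&(f[...,2]>60)
    return g,reg,f
E
python3 - <<'E'
from bub import *
o=st();to((.5685,-.328,.22),.96)
p=camera("wrist");save(p,"wrist5.png");W=cloud(p)
for t in("level_grip","vial"):
   for r in pinpoint(t,p)[:1]: print(t,np.array(r["centre"]),r["confidence"],proj(p,r["centre"]))
g,reg,f=bubble(p,W);v,u=np.nonzero(g);print(len(v),v.min(),v.max(),u.min(),u.max());print("vial ends y",W[g][:,1].min(),W[g][:,1].max(),W[g][:,0].mean())
um=int(np.median(u));print([(vv,tuple(int(c) for c in p["frame"][vv,um]),round(float(W[vv,um,1]),4)) for vv in range(v.min()-3,v.max()+4,2)])
print([ (round(y,2),np.median(W[(abs(W[...,0]-.5645)<.004)&(abs(W[...,1]-y)<.006)&(W[...,2]<.25)][:,2]).round(4)) for y in np.arange(-.19,.03,.01)])
E
```

```text
clock 18.0333
joint_pos [-0.1531  0.379   0.2362  1.4274  0.0006  1.3979]
eef_pos [ 0.5647 -0.0869  0.2077]
tool_rot [ 0.4953  0.5049 -0.4947  0.505 ]
ft_force [-0.3832  0.7856 -0.4203]
ft_torque [ 0.0034 -0.017  -0.01  ]
grip_width 0.08521310626286428
shift [-12.3741  -0.9412 241.0732]
 turn [-0.9402 -0.0001 -0.0009] q6 now 1.3978548604007182
 turn [ 2.2014 -0.001   0.0001] q6 now 1.3978548604007182
 jaw angle 0.019817845386613048 tool x [ 0.0007  0.0005 -1.    ] eef [ 0.5647 -0.0869  0.2077]
level_grip [ 0.5622 -0.0886  0.1676] 0.7 (np.float64(316.7948366815128), np.float64(211.11868239614645))
vial [ 0.5682 -0.1426  0.1659] 0.98 (np.float64(323.1367159682939), np.float64(274.7176213062363))
1176 238 318 312 330
vial ends y -0.17901114427164364 -0.10807987363155867 0.5668791400103359
[(235, (26, 25, 21), -0.102), (237, (41, 47, 23), -0.1088), (239, (64, 73, 30), -0.1086), (241, (93, 108, 38), -0.1093), (243, (150, 171, 57), -0.1111), (245, (163, 182, 66), -0.1127), (247, (189, 195, 136), -0.1146), (249, (212, 213, 198), -0.1158), (251, (214, 217, 220), -0.1166), (253, (216, 220, 22
[... 489 characters left out ...]
1451), (285, (160, 181, 59), -0.1475), (287, (159, 181, 60), -0.149), (289, (159, 180, 58), -0.1509), (291, (157, 179, 56), -0.1529), (293, (152, 172, 56), -0.1539), (295, (88, 102, 39), -0.1554), (297, (144, 164, 55), -0.1573), (299, (158, 181, 58), -0.1596), (301, (159, 181, 59), -0.1617), (303, (159, 180, 59), -0.1642), (305, (156, 179, 56), -0.1656), (307, (159, 180, 58), -0.1669), (309, (159, 181, 58), -0.1692), (311, (157, 179, 57), -0.171), (313, (159, 180, 59), -0.1729), (315, (160, 180, 58), -0.1747), (317, (156, 178, 60), -0.1769), (319, (141, 154, 99), -0.1791), (321, (125, 126, 126), -0.2102)]
  return _methods._mean(a, axis=axis, dtype=dtype,
  ret = ret.dtype.type(ret / rcount)
```

View pics/wrist5.png

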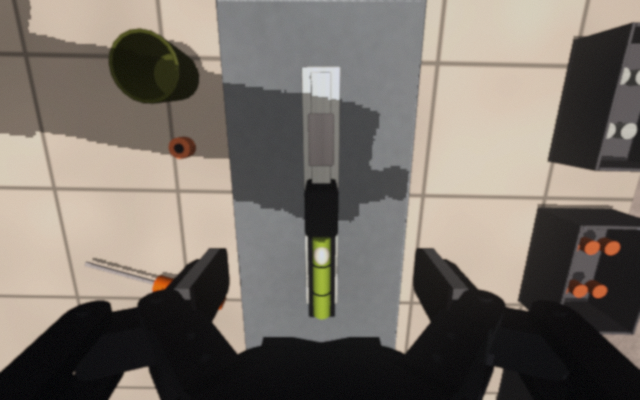

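Level lies alone on the top (block at (321,210), vial (321,275)). The lines sit at rows 267/294 and the bubble centre at row 256, 22 mm toward the high +y end, so about 2.2 rad of wing turn is needed. Next, the wing.

{"name": "play_rows", "arguments": {"plan": [[-1,0,20,0,0,0,-1],[-1,0,30,0,0,0,-1],[-1,0,35,0,0,0,-1],[-1,0,35,0,0,0,-1],[-1,0,35,0,0,0,-1],[-1,0,35,0,0,0,-1],[0,0,30,0,0,0,-1],[0,-1,21,0,0,0,-1],[0,0,0,-0.1,0,0,-1],[0,0,0,-0.12,0,0,-1],[0,0,0,-0.12,0,0,-1],[0,0,0,-0.12,0,0,-1],[0,0,0,-0.12,0,0,-1],[0,0,0,-0.12,0,0,-1],[0,0,0,-0.12,0,0,-1],[0,0,0,-0.12,0,0,-1],[0,0,0,0,0,0,-1],[0,0,0,0,0,0,-1]]}}

```text
clock: 19.68
eef_pos: [0.5677, -0.3283, 0.2121]
tool_rot: [0.214, 0.675, -0.214, 0.673]
ft_force: [0.2, 0.0, 0.7]
grip_width: 0.0853
```

```bash
python3 - <<'E'
from h import *
o=st();to((.5685,-.328,.14),.96)
T=R.from_quat(o["tool_rot"]).as_matrix()
p=camera("wrist");save(p,"wrist6.png");W=cloud(p);F=(W-o["eef_pos"])@T*1000
for r in pinpoint("foot_wing",p)[:2]: print(np.array(r["centre"]),r["confidence"],proj(p,r["centre"]))
for lo in(.155,.175,.186):
  m=(W[...,2]>lo)&(W[...,2]<.2)&(np.hypot(W[...,0]-.568,W[...,1]+.326)<.045)
  q=W[m];r=cv2.minAreaRect((q[:,:2]*1000).astype(np.float32));print(lo,len(q),r,q[:,2].max());print("  tool yz",cv2.minAreaRect(F[m][:,1:].astype(np.float32)))
E
```

```text
clock 19.6833
joint_pos [-0.5244  0.5677  0.5446  1.5498  0.0001  0.0907]
eef_pos [ 0.5677 -0.3283  0.2121]
tool_rot [ 0.2143  0.6747 -0.2138  0.6732]
ft_force [0.1815 0.0414 0.6565]
ft_torque [ 0.0233 -0.0008  0.0331]
grip_width 0.08533408349029288
shift [72.0592  0.6987  0.6398]
 turn [-0.0043 -0.0021  0.    ] q6 now 0.09073713314448756
 turn [3.1373 0.0001 0.0033] q6 now 0.09073713314448756
 jaw angle 0.9556889419277885 tool x [-0.0018  0.0012 -1.    ] eef [ 0.5677 -0.3283  0.2121]
[ 0.5682 -0.3218  0.1753] 0.87 (np.float64(326.9846403065774), np.float64(205.1685053940971))
0.155 1827 ((568.7306518554688, -322.88916015625), (25.120933532714844, 58.71236038208008), 53.5977668762207) 0.19382557085711263
  tool yz ((5.006511211395264, -2.226215362548828), (25.120515823364258, 58.70756912231445), 1.153133511543274)
0.175 1479 ((568.4740600585938, -323.1288757324219), (12.061446189880371, 59.45449447631836), 68.32231903076172) 0.19382557085711263
  tool yz ((4.658960819244385, -2.298856735229492), (59.45288848876953, 12.061112403869629), 76.43488311767578)
0.186 1413 ((568.4740600585938, -323.1288757324219), (12.061446189880371, 59.45449447631836), 68.32231903076172) 0.19382557085711263
  tool yz ((4.658960819244385, -2.298856735229492), (59.45288848876953, 12.061112403869629), 76.43488311767578)
```

View pics/wrist6.png

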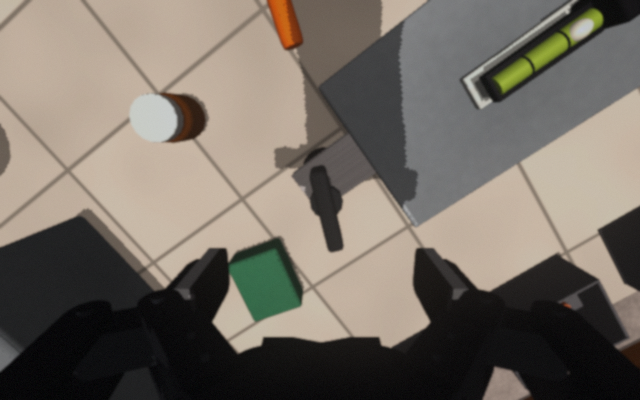

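The wing shows cleanly at wrist (325,205): centre about (0.5685,−0.324), 59×12 mm, jaw angle needed 1.19.

{"name": "play_rows", "arguments": {"plan": [[0,0,0,-0.117,0,0,-1],[0,0,0,-0.12,0,0,-1],[10,4.3,-1,0,0,0,-1],[20,0,0,0,0,0,-1],[20,0,0,0,0,0,-1],[20,0,0,0,0,0,-1],[12,0,0,0,0,0,-1],[7,0,0,0,0,0,-1],[3,0,0,0,0,0,-1],[0,0,0,0,0,0,-1]]}}

```text
clock: 20.62
eef_pos: [0.5686, -0.3238, 0.1207]
tool_rot: [0.132, 0.695, -0.132, 0.694]
ft_force: [0.1, 0.8, 0.2]
grip_width: 0.0849
```

{"name": "play_rows", "arguments": {"plan": [[0,0,0,0,0,0,1],[0,0,0,0,0,0,1],[0,0,0,0,0,0,1],[0,0,0,0,0,0,1],[0,0,0,0,0,0,1],[0,0,0,0,0,0,1],[0,0,0,0,0,0,1],[0,0,0,0,0,0,1]]}}

```text
clock: 21.28
eef_pos: [0.5692, -0.3242, 0.1222]
tool_rot: [0.132, 0.694, -0.132, 0.695]
ft_force: [-1.2, 0.9, 6.1]
grip_width: 0.0214
```

```bash
python3 - <<'E'
from h import *
st();to((.5685,-.324,.12),1.19)
E
```

```text
clock 21.2833
joint_pos [-0.5177  0.5852  0.3429  1.3269 -0.0002 -0.1429]
eef_pos [ 0.5692 -0.3242  0.1222]
tool_rot [ 0.1315  0.6942 -0.132   0.6952]
ft_force [-1.2059  0.921   6.1375]
ft_torque [ 0.0265  0.2465 -0.003 ]
grip_width 0.02136751288830452
shift [ 2.2474 -0.0225 -0.7239]
 turn [0.0059 0.0015 0.0004] q6 now -0.1428615794301071
 turn [-3.1356 -0.0007  0.0024] q6 now -0.1428615794301071
 jaw angle 1.1959493515693793 tool x [ 0.0012 -0.0009 -1.    ] eef [ 0.5692 -0.3242  0.1222]
```

Width 21 mm with a 6 N upward push suggests the tips meet the stem hub below the wing. I'll reopen and regrip 10 mm higher.

{"name": "play_rows", "arguments": {"plan": [[0,0,0,0,0,0,-1],[0,0,0,0,0,0,-1],[0,0,0,0,0,0,-1],[-10,0,-0.5,0,0,0,-1],[0,0,0,0,0,0,-1],[0,0,0,0,0,0,1],[0,0,0,0,0,0,1],[0,0,0,0,0,0,1],[0,0,0,0,0,0,1],[0,0,0,0,0,0,1],[0,0,0,0,0,0,1],[0,0,0,0,0,0,1],[0,0,0,0,0,0,1]]}}

```text
clock: 22.37
eef_pos: [0.5682, -0.3239, 0.1312]
tool_rot: [0.132, 0.695, -0.132, 0.695]
ft_force: [-0.6, -0.8, 0.8]
grip_width: 0.0107
```

{"name": "play_rows", "arguments": {"plan": [[0,0,0,0.1,0,0,1],[0,0,0,0.1,0,0,1],[0,0,0,0.1,0,0,1],[0,0,0,0.1,0,0,1],[0,0,0,0.1,0,0,1],[0,0,0,0.1,0,0,1],[0,0,0,0.1,0,0,1],[0,0,0,0.1,0,0,1]]}}

```text
clock: 23.03
eef_pos: [0.5684, -0.3237, 0.1312]
tool_rot: [0.393, 0.588, -0.393, 0.588]
ft_force: [0.1, 0.5, 0.7]
grip_width: 0.0107
```

```bash
cat >> bub.py <<'E'
def measure(n,show=0):
    p=camera(n);W=cloud(p);g,reg,f=bubble(p,W)
    if g.sum()<15: print(n,"vial hidden",g.sum());return p
    # sample colours along the vial axis (world line at vial height)
    q=W[g];ax=np.polyfit(q[:,1],q[:,0],1);zz=np.polyfit(q[:,1],q[:,2],1);ys=np.arange(q[:,1].min()-.004,q[:,1].max()+.004,.0005)
    uv=np.array([proj(p,[np.polyval(ax,y),y,np.polyval(zz,y)]) for y in ys],np.float32)
    c=cv2.remap(p["frame"],uv[None,:,0],uv[None,:,1],cv2.INTER_LINEAR)[0].astype(float)
    w=np.clip(c[:,2]-70,0,None)*((ys>q[:,1].min())&(ys<q[:,1].max()))
    print(n,"vial y",q[:,1].min().round(4),q[:,1].max().round(4),"mid",((q[:,1].min()+q[:,1].max())/2).round(4),"bubble",((w*ys).sum()/max(w.sum(),1)).round(4),"wsum",w.sum().round())
    if show:
        for i in range(0,len(ys),show): print(round(ys[i],4),c[i].astype(int))
    return p
E
python3 - <<'E'
from bub import *
st()
for n in("wrist","scene","top"): measure(n)
E
```

```text
clock 23.0333
joint_pos [-0.5178  0.5806  0.3584  1.3486  0.      0.6615]
eef_pos [ 0.5684 -0.3237  0.1312]
tool_rot [ 0.3932  0.5877 -0.3932  0.5877]
ft_force [0.1404 0.538  0.7007]
ft_torque [-0.0257  0.0799  0.1511]
grip_width 0.010708242828670696
wrist vial hidden 0
scene vial y -0.179 -0.1011 mid -0.14 bubble -0.1229 wsum 2453.0
top vial y -0.1789 -0.1098 mid -0.1444 bubble -0.1271 wsum 1524.0
```

{"name": "play_rows", "arguments": {"plan": [[0,0,0,0.1,0,0,1],[0,0,0,0.1,0,0,1],[0,0,0,0.1,0,0,1],[0,0,0,0.1,0,0,1],[0,0,0,0.1,0,0,1],[0,0,0,0.1,0,0,1],[0,0,0,0.1,0,0,1],[0,0,0,0.1,0,0,1],[0,0,0,0.1,0,0,1],[0,0,0,0.1,0,0,1],[0,0,0,0,0,0,1],[0,0,0,0,0,0,1],[0,0,0,0,0,0,1],[0,0,0,0,0,0,1],[0,0,0,0,0,0,1],[0,0,0,0,0,0,1],[0,0,0,0,0,0,1],[0,0,0,0,0,0,1],[0,0,0,0,0,0,1],[0,0,0,0,0,0,1]]}}

```text
clock: 24.85
eef_pos: [0.5686, -0.3238, 0.1312]
tool_rot: [0.626, 0.329, -0.626, 0.329]
ft_force: [1.7, -1.0, 0.1]
grip_width: 0.0106
```

```bash
python3 - <<'E'
from bub import *
from m import cab
st()
for n in("wrist","scene","top"): p=measure(n,3 if n=="top" else 0)
print(cab(cloud(p))[0],cab(cloud(camera("scene")))[0])
E
```

```text
clock 24.85
joint_pos [-0.5177  0.5807  0.3586  1.3484  0.0001  1.6568]
eef_pos [ 0.5686 -0.3238  0.1312]
tool_rot [ 0.6261  0.3287 -0.6259  0.3288]
ft_force [ 1.6979 -1.0461  0.1251]
ft_torque [-0.033  -0.3867  0.1224]
grip_width 0.010550176324220811
wrist vial hidden 0
scene vial y -0.175 -0.0997 mid -0.1374 bubble -0.1345 wsum 2288.0
top vial y -0.1752 -0.1068 mid -0.141 bubble -0.1376 wsum 1748.0
-0.1792 [79 81 72]
-0.1777 [74 77 62]
-0.1762 [85 92 53]
-0.1747 [ 96 107  47]
-0.1732 [106 118  51]
-0.1717 [115 129  55]
-0.1702 [115 128  55]
-0.1687 [114 127  55]
-0.1672 [114 127  55]
-0.1657 [114 127  55]
-0.1642 [114 127  55]
-0.1627 [114 128  55]
-0.1612 [115 129  57]
-0.1597 [116 130  58]
-0.1582 [111 124  55]
-0.1567 [106 117  53]
-0.1552 [ 99 109  51]
-0.1537 [ 94 104  49]
-0.1522 [103 113  53]
-0.1507 [112 123  57]
-0.1492 [118 131  59]
-0.1477 [124 137  63]
-0.1462 [129 138  77]
-0.1447 [134 139  93]
-0.1432 [139 141 111]
-0.1417 [142 143 127]
-0.1402 [143 144 136]
-0.1387 [144 146 145]
-0.1372 [144 146 145]
-0.1357 [144 146 144]
-0.1342 [144 146 138]
-0.1327 [138 140 126]
-0.1312 [118 120 102]
-0.1297 [102 105  79]
-0.1282 [ 95 103  58]
-0.1267 [ 94 105  46]
-0.1252 [108 120  53]
-0.1237 [118 131  59]
-0.1222 [116 128  57]
-0.1207 [113 126  55]
-0.1192 [112 125  53]
-0.1177 [110 123  52]
-0.1162 [110 123  52]
-0.1147 [110 123  52]
-0.1132 [111 124  52]
-0.1117 [111 124  53]
-0.1102 [111 124  53]
-0.1087 [107 119  50]
-0.1072 [ 93 104  45]
-0.1057 [72 79 36]
-0.1042 [38 40 22]
[0.0008 0.0064 0.1419] [-0.0084  0.0064  0.1472]
```

{"name": "play_rows", "arguments": {"plan": [[0,0,0,0.1,0,0,1],[0,0,0,0.1,0,0,1],[0,0,0,0.1,0,0,1],[0,0,0,0.05,0,0,1],[0,0,0,0,0,0,1],[0,0,0,0,0,0,1],[0,0,0,0,0,0,1],[0,0,0,0,0,0,1],[0,0,0,0,0,0,1],[0,0,0,0,0,0,1],[0,0,0,0,0,0,1],[0,0,0,0,0,0,1],[0,0,0,0,0,0,1],[0,0,0,0,0,0,1],[0,0,0,0,0,0,1],[0,0,0,0,0,0,1]]}}

```text
clock: 26.38
eef_pos: [0.5686, -0.3238, 0.1312]
tool_rot: [0.674, 0.215, -0.674, 0.215]
ft_force: [3.7, -1.1, -1.6]
grip_width: 0.0107
```

```bash
python3 - <<'E'
from bub import *
from m import cab
st()
for n in("scene","top"): p=measure(n,2 if n=="top" else 0)
print(cab(cloud(p))[0],cab(cloud(camera("scene")))[0])
E
```

```text
clock 26.3833
joint_pos [-0.5178  0.5807  0.3586  1.3483  0.0001  2.007 ]
eef_pos [ 0.5686 -0.3238  0.1312]
tool_rot [ 0.6739  0.2146 -0.6736  0.2147]
ft_force [ 3.6712 -1.1159 -1.65  ]
ft_torque [-0.2144 -0.8357  0.006 ]
grip_width 0.010700542268623669
scene vial y -0.1749 -0.099 mid -0.137 bubble -0.1372 wsum 2430.0
top vial y -0.1749 -0.1063 mid -0.1406 bubble -0.1399 wsum 1775.0
-0.1789 [76 78 73]
-0.1779 [70 71 66]
-0.1769 [73 76 60]
-0.1759 [80 85 53]
-0.1749 [86 95 45]
-0.1739 [ 95 106  47]
-0.1729 [103 116  50]
-0.1719 [113 127  54]
-0.1709 [115 129  55]
-0.1699 [114 128  55]
-0.1689 [114 127  54]
-0.1679 [114 127  55]
-0.1669 [114 127  55]
-0.1659 [115 127  56]
-0.1649 [115 128  56]
-0.1639 [115 128  56]
-0.1629 [115 128  57]
-0.1619 [115 128  56]
-0.1609 [115 128  56]
-0.1599 [115 128  56]
-0.1589 [115 128  56]
-0.1579 [116 129  56]
-0.1569 [116 130  56]
-0.1559 [110 123  54]
-0.1549 [102 113  50]
-0.1539 [ 94 104  47]
-0.1529 [ 94 104  47]
-0.1519 [ 94 104  47]
-0.1509 [ 96 106  48]
-0.1499 [107 115  59]
-0.1489 [117 124  70]
-0.1479 [128 135  82]
-0.1469 [133 138  96]
-0.
[... 304 characters left out ...]

-0.1319 [119 128  79]
-0.1309 [107 116  62]
-0.1299 [ 97 107  48]
-0.1289 [ 97 107  49]
-0.1279 [ 96 106  49]
-0.1269 [ 97 107  50]
-0.1259 [105 116  53]
-0.1249 [112 124  56]
-0.1239 [119 132  59]
-0.1229 [118 131  59]
-0.1219 [117 130  58]
-0.1209 [117 129  57]
-0.1199 [116 129  57]
-0.1189 [115 128  56]
-0.1179 [114 126  55]
-0.1169 [113 126  55]
-0.1159 [111 124  53]
-0.1149 [110 123  52]
-0.1139 [110 123  52]
-0.1129 [110 123  52]
-0.1119 [110 123  52]
-0.1109 [111 124  52]
-0.1099 [111 124  53]
-0.1089 [109 122  52]
-0.1079 [101 113  48]
-0.1069 [ 92 102  43]
-0.1059 [80 89 38]
-0.1049 [60 67 30]
-0.1039 [42 47 23]
-0.1029 [27 30 17]
[ 0.0001 -0.      0.1424] [-0.0092  0.0017  0.1479]
```

Bubble centred (top view: lines −0.152/−0.128, bubble −0.140). Release, rise and go over the level.

{"name": "play_rows", "arguments": {"plan": [[0,0,0,0,0,0,-1],[0,0,0,0,0,0,-1],[0,0,0,0,0,0,-1],[0,0,0,0,0,0,-1],[0,0,0,0,0,0,-1],[-15,0,0,0,0,0,-1],[-25,0,0,0,0,0,-1],[-25,0,0,0,0,0,-1],[-15,0,0,0,0,0,-1],[0,0,0,-0.12,0,0,-1],[0,0,0,-0.12,0,0,-1],[0,0,0,-0.12,0,0,-1],[0,0,0,-0.12,0,0,-1],[0,0,0,-0.12,0,0,-1],[0,0,0,-0.12,0,0,-1],[0,0,0,-0.12,0,0,-1],[0,0,0,-0.12,0,0,-1],[0,0,0,0,0,0,-1]]}}

```text
clock: 28.03
eef_pos: [0.5682, -0.3237, 0.2112]
tool_rot: [0.498, 0.502, -0.498, 0.502]
ft_force: [0.2, 0.3, -0.6]
grip_width: 0.0856
```

```bash
python3 - <<'E'
from h import *
to((.5645,-.0855,.22),.019)
E
```

```text
shift [  -8.7353   -1.7946 -238.2524]
 turn [-0.0112 -0.0001  0.0004] q6 now 1.0451241017043218
 turn [3.1304 0.0006 0.0001] q6 now 1.0451241017043218
 jaw angle 0.007830833173073837 tool x [-0.0004  0.0001 -1.    ] eef [ 0.5682 -0.3237  0.2112]
```

{"name": "play_rows", "arguments": {"plan": [[-2,0,-20,-0.01,0,0,1],[-2,0,-30,0,0,0,1],[-2,0,-35,0,0,0,1],[-2,0,-35,0,0,0,1],[0,0,-35,0,0,0,1],[0,0,-35,0,0,0,1],[0,0,-30,0,0,0,1],[0,0,-18,0,0,0,1],[0,-1,0,0,0,0,1],[0,0,0,0,0,0,1],[0,0,0,0,0,0,1],[0,0,0,0,0,0,1]]}}

```text
clock: 29.03
eef_pos: [0.5638, -0.0869, 0.2192]
tool_rot: [0.497, 0.503, -0.497, 0.503]
ft_force: [0.5, 0.1, -0.6]
grip_width: -0.0001
```

```bash
python3 - <<'E'
from bub import *
o=st();T=R.from_quat(o["tool_rot"]).as_matrix()
measure("top");measure("scene")
p=camera("wrist");W=cloud(p);F=(W-o["eef_pos"])@T*1000;save(p,"wrist7.png",(240,150,400,350),3)
m=(W[...,2]>.182)&(W[...,2]<.195)&(abs(W[...,0]-.5645)<.03)&(abs(W[...,1]+.0855)<.03)
print("block world",W[m].min(0),W[m].max(0),"tool",F[m].min(0),F[m].max(0))
m=(abs(F[...,1])<12)&(abs(F[...,2])<14)&(F[...,0]<-30);print("tips tool x",np.sort(F[m][:,0])[-5:])
E
```

```text
clock 29.0333
joint_pos [-0.1527  0.375   0.2599  1.4556 -0.0003  1.4045]
eef_pos [ 0.5638 -0.0869  0.2192]
tool_rot [ 0.4965  0.5033 -0.4967  0.5035]
ft_force [ 0.5182  0.0985 -0.6398]
ft_torque [-0.004  -0.003  -0.0242]
grip_width -6.766608785182419e-05
top vial hidden 0
scene vial y -0.175 -0.101 mid -0.138 bubble -0.1374 wsum 2832.0
block world [ 0.5527 -0.0977  0.182 ] [ 0.577  -0.062   0.1909] tool [ 28.3303 -10.8891 -24.8122] [37.1517 13.1542 10.717 ]
tips tool x [-43.6685 -43.6581 -43.6491 -43.6424 -43.4902]
```

View pics/wrist7.png

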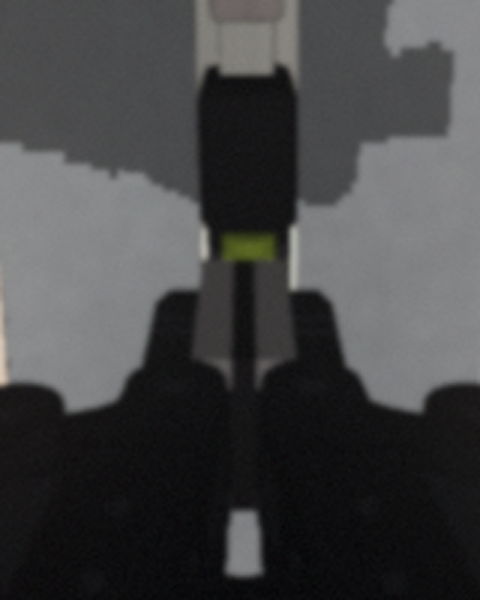

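{"name": "play_rows", "arguments": {"plan": [[10,1,-7,0,0,0,1],[20,0,0,0,0,0,1],[20,0,0,0,0,0,1],[8,0,0,0,0,0,1],[4,0,0,0,0,0,1],[2,0,0,0,0,0,1],[0,0,0,0,0,0,1],[0,0,0,0,0,0,1]]}}

```text
clock: 29.85
eef_pos: [0.5654, -0.0789, 0.1562]
tool_rot: [0.496, 0.503, -0.496, 0.504]
ft_force: [0.2, 0.0, -0.3]
grip_width: -0.0004
```

{"name": "play_rows", "arguments": {"plan": [[1,0,0,0,0,0,1],[1,0,0,0,0,0,1],[1,0,0,0,0,0,1],[0,0,0,0,0,0,1]]}}

```text
clock: 30.18
eef_pos: [0.5647, -0.0788, 0.1523]
tool_rot: [0.496, 0.504, -0.496, 0.504]
ft_force: [-0.2, -0.7, 0.8]
grip_width: -0.0004
```

{"name": "play_rows", "arguments": {"plan": [[1,0,0,0,0,0,1],[1,0,0,0,0,0,1],[0,0,0,0,0,0,1]]}}

```text
clock: 30.43
eef_pos: [0.5645, -0.0788, 0.15]
tool_rot: [0.496, 0.504, -0.496, 0.504]
ft_force: [-0.3, -0.4, -1.1]
grip_width: 0.0001
```

{"name": "play_rows", "arguments": {"plan": [[1,0,0,0,0,0,1],[1,0,0,0,0,0,1],[0,0,0,0,0,0,1]]}}

```text
clock: 30.68
eef_pos: [0.5648, -0.0788, 0.1494]
tool_rot: [0.496, 0.504, -0.496, 0.504]
ft_force: [-2.3, 0.4, 4.9]
grip_width: -0.0
```

{"name": "play_rows", "arguments": {"plan": [[1,0,0,0,0,0,1],[1,0,0,0,0,0,1],[0,0,0,0,0,0,1]]}}

```text
clock: 30.93
eef_pos: [0.5651, -0.0788, 0.1494]
tool_rot: [0.497, 0.503, -0.495, 0.505]
ft_force: [-4.8, 0.1, 12.8]
grip_width: 0.0
```

{"name": "play_rows", "arguments": {"plan": [[0,0,0,0,0,0,1],[0,0,0,0,0,0,1],[0,0,0,0,0,0,1],[0,0,0,0,0,0,1],[0,0,0,0,0,0,1],[0,0,0,0,0,0,1],[0,0,0,0,0,0,1],[0,0,0,0,0,0,1],[0,0,0,0,0,0,1],[0,0,0,0,0,0,1],[0,0,0,0,0,0,1],[0,0,0,0,0,0,1]]}}

```text
clock: 31.93
eef_pos: [0.5651, -0.0788, 0.1494]
tool_rot: [0.497, 0.503, -0.495, 0.505]
ft_force: [-4.8, -0.3, 13.8]
grip_width: 0.0004
```

```bash
python3 - <<'E'
from bub import *
from m import cab
st();p=measure("scene",3);u,v=map(int,proj(p,[.565,-.14,.18]));save(p,"scene9.png",(u-40,v-30,u+40,v+30),10)
measure("top")
o=get_obs();p=camera("top");print("top slope",cab(cloud(p))[0])
E
```

```text
clock 31.9333
joint_pos [-0.1386  0.3982  0.1128  1.282   0.0001  1.4162]
eef_pos [ 0.5651 -0.0788  0.1494]
tool_rot [ 0.4967  0.503  -0.4952  0.5049]
ft_force [-4.7639 -0.3006 13.768 ]
ft_torque [ 0.1746  1.0941 -0.0674]
grip_width 0.0003977897805303597
scene vial y -0.1753 -0.0979 mid -0.1366 bubble -0.137 wsum 2741.0
-0.1793 [62 60 53]
-0.1778 [54 53 42]
-0.1763 [62 63 40]
-0.1748 [77 83 43]
-0.1733 [100 109  51]
-0.1718 [121 133  59]
-0.1703 [134 148  65]
-0.1688 [145 160  70]
-0.1673 [148 164  71]
-0.1658 [149 164  71]
-0.1643 [151 166  72]
-0.1628 [149 165  71]
-0.1613 [150 166  71]
-0.1598 [149 165  71]
-0.1583 [147 163  70]
-0.1568 [148 165  70]
-0.1553 [143 158  68]
-0.1538 [135 149  65]
-0.1523 [127 140  62]
-0.1508 [119 130  59]
-0.1493 [118 129  61]
-0.1478 [127 137  69]
-0.1463 [142 151  86]
-0.1448 [159 165 106]
-0.1433 [169 172 126]
-0.1418 [178 179 146]
-0.1403 [187 186 163]
-0.1388 [188 187 167]
-0.1373 [191 189 171]
-0.1358 [191 189 172]
-0.1343 [187 184 164]
-0.1328 [183 181 155]
-0.1313 [174 175 139]
-0.1298 [161 165 117]
-0.1283 [149 156  96]
-0.1268 [138 147  80]
-0.1253 [131 142  67]
-0.1238 [129 142  63]
-0.1223 [134 148  63]
-0.1208 [138 153  65]
-0.1193 [143 158  67]
-0.1178 [146 160  68]
-0.1163 [145 159  68]
-0.1148 [147 161  69]
-0.1133 [146 161  69]
-0.1118 [144 159  68]
-0.1103 [144 159  67]
-0.1088 [140 155  66]
-0.1073 [136 151  64]
-0.1058 [130 144  61]
-0.1043 [110 122  53]
-0.1028 [ 90 100  45]
-0.1013 [71 77 38]
-0.0998 [51 54 30]
-0.0983 [35 35 24]
-0.0968 [29 28 22]
-0.0953 [28 27 22]
top vial hidden 0
top slope [-0.0012  0.0007  0.1432]
```

View pics/scene9.png

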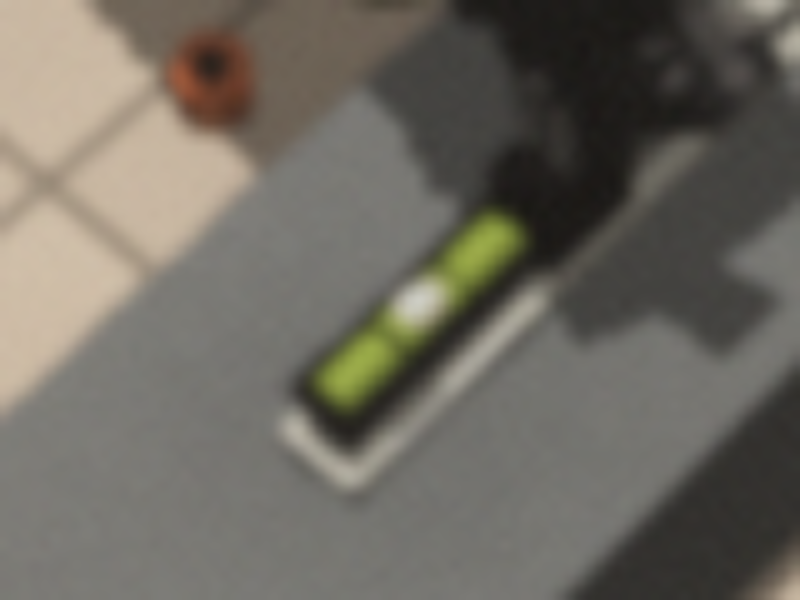

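The bubble at (420,300) sits between the two lines in the crop, within about 1 mm. The press is steady at about 13.8 N, and the top's measured slope is about 0.001 rad. Handing in.

```bash
python3 -c "
from workcell import *
print(job_done())"
```

```text
the job is handed in; nothing more can be done
None
```

I pulled the level out of the dark rack and laid it along the cabinet top, its +x end towards the foot. Once I let go, the bubble sat 22 mm off centre. I turned the wing about 2.15 rad clockwise in one grip, then pressed the level down with shut fingers and handed in at about 32 s.

**Last checks, while pressing**
- **Bubble:** about 1 mm or less from the middle, from the scene camera. The arm hid the vial from the top camera at this point, but before I let go of the wing that camera also showed it centred.
- **Cabinet top:** slope about 0.001 rad.
- **Press:** steady at about 13.8 N downward, with about 5 N sideways.
- **Bystanders:** the arm stayed clear of them as far as I could see, but I did not measure their positions again at the end.

**What failed or disagreed on the way**
- **First grasp missed:** the fingers shut above the block. The real fingertips are about 40 mm short of the reported TCP along the tool, as the scene and wrist depth both showed. I allowed for that from then on.
- **First grip on the wing:** it read 21 mm instead of 12 mm, apparently because the fingers met the hub below the wing. I gripped again 10 mm higher and it read 11 mm.
- **Wing angle:** the wrist camera put it 13–15° from the earlier overview cameras' figure. I used the wrist value.

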